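# Seat a keyed lap on the lapping machine's spindle

## Robot

A 7-joint arm with a two-finger parallel gripper is mounted at the origin on the work surface. World frame = base frame: x ahead of the robot, y to its left, z up, the work surface at z = 0. Lengths are in mm, angles in rad, forces in N, time in s.
With the tool pointing down it reaches from about 425 to 875 mm from the base axis. Payload 8.4 kg.
Tool frame: the origin (TCP) lies where the fingers leave the gripper's body, on its centre line; the fingertips stand 73 mm ahead of it and the grasp point (between the pads) lies 54 mm ahead of it; z points along the fingers, y is the line along which they close (so a half turn about z gives the same grasp; the last joint's range is limited). The gripper opens to 85 mm and grips with 20 to 120 N. Pads are 22 mm wide; open, the fingers measure 114 mm over their backs; the gripper's body (76 mm by 85 mm) begins 54 mm behind the grasp point. The pads swing forward as they close: fully open they stand 13 mm farther back than shut.
Start: joints at [-1.291, 0.333, 0.04, 1.465, -0.013, 1.343, -0.059], TCP at [240.374, 603.894, 303.908] pointing down, gripper open.
Joint ranges: [-2.58, 2.58], [-0.38, 2.09], [-1.3, 1.39], [0.25, 2.4], [-1.5, 4.64], [0.08, 2.09], [-2.65, 2.65]. Speed limits (rad/s): [2.22, 2.22, 2.79, 2.79, 3.14, 3.14, 3.14].

## Interface

Orientations are given as a 3x3 rotation matrix whose columns are the frame's x, y, z axes.
In Python, from bench import bot gives the robot as it stands.
- The arm moves only by the tool move_arm, never from a script. Its argument "series" is a list of rows, each an object with "translation": the shift along the world's x, y, z in m, a list of three; "spin": the turn about the world's z in units of 6 degrees (1.0 is 6 degrees); "gripper": the opening, from 0 (shut) to 1 (fully open). In form: [{"translation": [tx, ty, tz], "spin": spin, "gripper": gripper}, ...]. A call has 1 to 10 rows; each row shifts and turns the commanded pose from where the row before left it; what a row does not reach is not made up. A row lasts 1/10 s, in which the tool goes at most 50 mm and 8.59 degrees, less where a joint would pass 70% of its speed; a pose out of reach is approached as far as the arm can. A call with a gripper value outside its range is refused whole. The fingers move at their own pace and stop on an object; the grip force is fixed at half the most. Time passes only in rows, so rows that do not move let the fingers close. It gives the time, the measured TCP pose, the force, the opening and the grip force at its end, in the units of the state.
- bot.state(): the state, without advancing time (a new reading comes with each control period).
- bot.capture(name): name is "scene" or "top" or "wrist"; returns (picture, depth): 480x640x3 uint8, blue, green, red; 480x640 float32, mm along the optical axis (not along the pixel's ray), 0 where there is no reading.
- bot.camera_model(name): a dict with "camera_matrix" (3x3 intrinsics, pixels), "rvec" (rotation vector, rad) and "tvec" (3), from world to camera coordinates, as OpenCV has them. Camera axes: x right, y down, z forward; pixel columns grow to the right and rows downward; lengths in mm; the calibration is good to about 2 mm. A picture is of the moment at which its call begins: read the wrist's pose just before it. camera_model takes no time and is no camera call; for the wrist camera it gives the pose at the moment of the call.
- bot.close_job(): hands the job in; it is judged then, once.
Trained networks look in the newest picture that a camera, given by its name, has taken for a name from the list of things; names that differ only in an ending like _2 or _b are one class to them, and where a whole thing is asked for, a point or a joint stands for the part that bears it (a point fixed in the world has none). Each returns a list of dicts, best first, with "p" (0 to 1); they miss things now and then, are a little off and sometimes report something else, mostly with a low value. They report only what shows in the picture. A call takes as long as a camera call. They do not tell look-alikes from the thing itself.
- bot.silhouettes(camera, label): "mask" (480x640 bool, what is visible of it) and "location" ([column, row] in pixels, amid what is visible of it).
- bot.place_of(camera, label): "location" ([column, row] in pixels: a listed point, or the origin of a listed thing).
The state is a dict: "time": time; "joints": joint angles; "qvel": joint speeds; "joint_torque": joint torques, N m; "eef_pos": TCP position; "ee_rot": TCP orientation; "ft_force": force on the tool from outside, world axes, zero at the start; "ft_torque": the same for the moment, N m; "gripper_width": finger opening in mm; "gripper_force": force on a finger pad.
Only numpy, scipy, OpenCV 4.12 (cv2) and the standard library are available. Lean on these libraries where they do the work, as an engineer would, in place of code of your own. Each camera call takes 0.05 s, during which the arm holds its last target. There are 200 camera calls.

## Task

Take the polishing lap from the wooden tray and fit it on the upright spindle of the lapping machine: set it over the shaft, turn it until the key in its bore drops into the keyway, and bring it down until it lies fully home, flat on the flange, then let go. Feel for the keyway with a light hand, neither forcing nor dropping the lap, and leave the other things where they are.

Things in the scene. Friction and masses are not known exactly. Their poses are not given: they have to be found in the camera images.
- lap: The lap: bare aluminium disc 130 mm across, 8 mm thick, with a round boss 44 mm across on its middle, up to 42 mm above the underside; 0.3 to 0.5 kg. A bore of 29.8 mm runs right through. It lies disc down in the tray. Origin: centre of the underside; z up along the bore; the key is on its -x side.
- boss (a point): Point on the lap's axis 32 mm above its underside, 10 mm below the boss's top: take the round boss here, from above, at any angle about z. The stud will stand up to 10 mm out of the boss when the lap is home. Axes as the lap's.
- key (a point): Middle of the lower end of the lap's key: a straight steel key 6 mm wide, standing 4.7 mm inward from the bore's wall at the lap's -x side. It runs from here, 8 mm above the underside and 12.5 mm off the axis, up to the boss's top; the lowest 8 mm of the bore are plain. Axes as the lap's.
- lapper: The lapping machine, fixed: grey housing 260 x 250 mm (x, y) and 102 mm high with a round black splash pan on top, 216 mm across, rim 136 mm above the bench; the spindle stands in its middle. Origin: centre of the underside; -x is the machine's front (dial and switch).
- seat (a point): Centre of the upper face of the spindle's flange (60 mm across), 124 mm above the bench, where the lap's underside must lie. z up along the spindle, -x to the machine's front. A shaft 28 mm across and 20 mm high stands on it, with a keyway 8 mm wide, 4.8 mm deep down one whole side, open at the top. The key enters it within about 0.08 rad.
- shaft_top (a point): Centre of the shaft's top, 20 mm above the flange; axes as seat. The spindle turns, so the keyway's direction is not measured: it faces the machine's front (-x), up to 50 degrees to either side. With the key elsewhere the lap stops 12 mm above the flange, its key on the shaft's top, the lowest 8 mm of its bore round the shaft; it can be turned there.
- stud_tip (a point): Tip of the threaded stud, 12 mm across, that rises from the shaft's top to 52 mm above the flange; axes as seat. The spindle resists turning with 0.12 N m: a lap pressed down with more than about 15 N drags it round and never finds the keyway; with the key in, the spindle turns with the lap.
- tray: Fixed open wooden tray 200 x 280 mm (x, y), walls 6 mm thick and 22 mm high, floor 6 mm above the bench. Origin: centre of its underside. The lap lies in its +y half, the nut and the spanner in its -y half.
- nut: Bystander: knurled steel clamp nut 36 mm across, 14 mm high, in the tray. Origin: centre of its underside.
- spanner: Bystander: steel spanner 150 mm long, flat in the tray.
- mug: Bystander: brown mug 88 mm across, 85 mm high, with files standing in it up to 140 mm, at the back of the bench. Origin: centre of its underside.
- jar: Bystander: amber glass jar 64 mm across, 75 mm high, at the back of the bench. Origin: centre of its underside.
- block: Bystander: steel block on a wooden foot, 110 x 90 x 52 mm, on the right of the bench. Origin: centre of its underside.
- mandrel: Bystander: tapered steel ring stick with a wooden handle, 320 mm long, lying on the left of the bench.
- brush: Bystander: bench brush lying on the right of the bench.
- bowl: Bystander: steel bowl 100 mm across, 40 mm high, on the left of the bench. Origin: centre of its underside.
Things that resemble listed ones, but are neither listed nor needed, are in the scene too. Leave any purple look-alike of the lap alone.

How it is judged:
By the outcome, as a careful person would: the job done as asked, in the order asked, and still so for the second after the job is handed in, with the robot touching nothing.
It also fails if it takes over 54 s, if anything falls off the work surface, if the arm or the gripper's body presses on something with over 40 N, if the wrist force passes 120 N, or if a joint passes its speed limit or range.

## Working session

There is one attempt and no reset: what is moved stays moved. The work goes in short steps, Python scripts to look and compute and a tool call to move; the robot and the scene stay as the last step left them, time stands still between calls to the robot, and variables do not carry over. Pictures are saved under pics/ and viewed, at most 10 in all, crops included, and the job is handed in when it is done.

Besides the shell and the picture viewer there is one more tool, called as name([rows], argument=value, ...), one row to a line, values as JSON. move_arm: Moves the arm, as the interface text tells. Its arguments: {"type":"object","properties":{"series":{"type":"array"}},"required":["series"]}

```bash
mkdir -p pics; ls
cat > h.py <<'E'
import numpy as np, cv2
from bench import bot
def cam(n):
    m=bot.camera_model(n); R,_=cv2.Rodrigues(np.array(m["rvec"],float)); return np.array(m["camera_matrix"],float),R,np.array(m["tvec"],float).ravel()
def at_z(n,px,z,c=None):
    K,R,t=c or cam(n); d=R.T@np.linalg.solve(K,[px[0],px[1],1.]); o=-R.T@t
    return o+d*(z-o[2])/d[2]
def cloud(n,depth,mask,c=None):
    K,R,t=c or cam(n); v,u=np.nonzero(mask&(depth>0)); d=depth[v,u]
    P=np.linalg.inv(K)@np.vstack([u,v,np.ones_like(u)])*d
    return (R.T@(P-t[:,None])).T
E
python3 - <<'E'
from h import *
np.set_printoptions(precision=1,suppress=True)
s=bot.state(); print(s["time"],s["eef_pos"],s["ee_rot"],s["gripper_width"],s["ft_force"])
ims=[]
for n in("top","scene"):
    im,d=bot.capture(n); ims.append(im); cv2.imwrite(f"pics/{n}0.png",im)
    K,R,t=cam(n); print(n,"campos",-R.T@t, "axis",R[2])
    for l,z in(("lap",6),("boss",38),("key",14),("seat",124),("shaft_top",144),("stud_tip",176),("lapper",0),("tray",0)):
        for r in bot.place_of(n,l)[:3]: print(l,round(r["p"],2),np.round(r["location"],1),at_z(n,r["location"],z))
    for r in bot.silhouettes(n,"lap")[:3]:
        P=cloud(n,d,r["mask"]); print("sil",r["p"],r["location"],r["mask"].sum(),np.median(P,0) if len(P) else None)
E
```

```text
pics
0.0 [240.3 603.6 303. ] [[-0.9  0.4 -0. ]
 [ 0.4  0.9 -0. ]
 [-0.  -0.  -1. ]] 85.70274669984651 [-0.8 -0.1  0.3]
top campos [ 447.5    6.9 1727.6] axis [ 0.1  0.  -1. ]
lap 0.97 [379.1 228.7] [ 587.  -147.9    6. ]
lap 0.77 [452.2 308.5] [ 341.8 -362.8    6. ]
lap 0.69 [372.5 315. ] [ 325.9 -122.2    6. ]
boss 0.77 [382.1 232.4] [ 573.1 -153.8   38. ]
boss 0.73 [375.6 315. ] [ 328. -129.   38.]
boss 0.72 [454.4 312.2] [ 332.8 -362.1   38. ]
key 0.87 [381.6 231.5] [ 577.7 -154.6   14. ]
key 0.86 [449.2 305.1] [ 352.6 -352.4   14. ]
key 0.75 [416.4 159.4] [ 796.9 -265.8   14. ]
seat 0.68 [269.5 232. ] [573.2 174.4 124. ]
shaft_top 0.62 [266.2 234.5] [564.7 181.6 144. ]
stud_tip 0.72 [264.7 229.1] [577.3 182.1 176. ]
stud_tip 0.44 [397.5 234.4] [ 556.7 -182.7  176. ]
lapper 0.98 [272.6 234.8] [574.1 177.9   0. ]
lapper 0.22 [412.2 249.5] [ 522.1 -247.9    0. ]
tray 0.71 [399.8 233.2] [ 572.6 -211.4    0. ]
sil 0.81 [449.7, 307.2] 1427 [ 339.7 -366.     8.5]
sil 0.71 [418.8, 157.1] 1375 [ 800.6 -273.9    8.5]
sil 0.63 [375.8, 229.9] 1323 [ 575.  -159.1   14. ]
scene campos [1321.6 
[... 334 characters left out ...]
 ] [ 799.7 -270.1   14. ]
key 0.93 [197.  232.7] [ 341.2 -358.9   14. ]
key 0.79 [284.2 279.7] [ 578.1 -148.5   14. ]
seat 0.95 [397.3 227.2] [571.4 174.3 124. ]
shaft_top 0.67 [401.5 222. ] [572.8 183.3 144. ]
shaft_top 0.59 [220.2 283.4] [ 635.6 -309.7  144. ]
stud_tip 0.57 [399.3 211.6] [562.4 177.  176. ]
stud_tip 0.29 [169.9 336.6] [ 765.4 -429.6  176. ]
lapper 0.69 [393.2 255. ] [571.9 176.9   0. ]
lapper 0.59 [420.5 314. ] [776.5 174.7   0. ]
tray 0.86 [261.8 283.4] [ 563.3 -209.5    0. ]
tray 0.31 [395.9 250.6] [558.8 190.4   0. ]
sil 0.84 [279.2, 281.8] 1481 [ 586.2 -161.2   12.9]
sil 0.64 [275.6, 218.5] 1034 [ 343.7 -126.8    6.8]
sil 0.62 [254.3, 370.4] 2098 [ 812.3 -275.3    7. ]
```

View pics/top0.png

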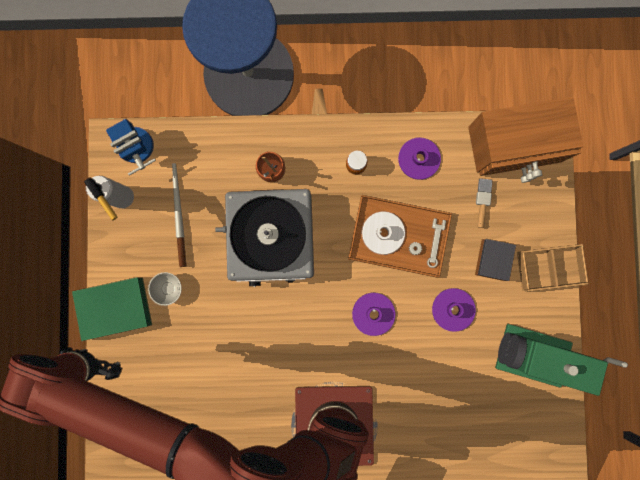

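View pics/scene0.png

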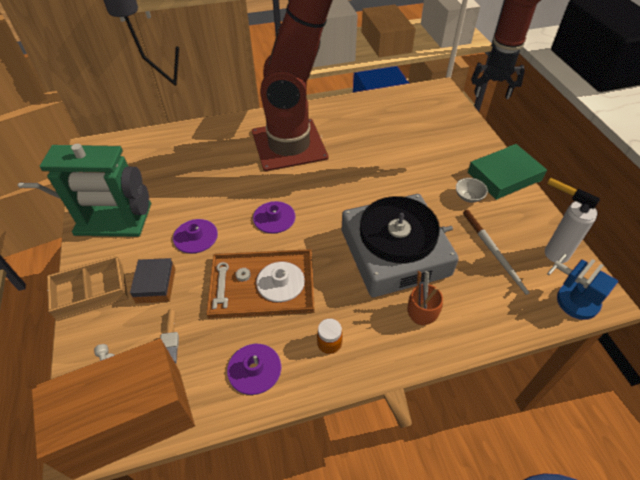

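move_arm([
  {"translation":[0.02,-0.045,0.005],"spin":-0.86,"gripper":1},
  {"translation":[0.02,-0.045,0.005],"spin":-0.86,"gripper":1},
  {"translation":[0.02,-0.045,0],"spin":-0.86,"gripper":1},
  {"translation":[0.02,-0.045,0],"spin":-0.86,"gripper":1},
  {"translation":[0.02,-0.045,0],"spin":-0.86,"gripper":1},
  {"translation":[0.02,-0.045,0],"spin":-0.86,"gripper":1},
  {"translation":[0.02,-0.045,0],"spin":-0.86,"gripper":1},
  {"translation":[0.02,-0.045,0],"spin":-0.86,"gripper":1},
  {"translation":[0.02,-0.045,0],"spin":-0.86,"gripper":1},
  {"translation":[0.02,-0.045,0],"spin":-0.86,"gripper":1},
])

```text
time: 2.0
eef_pos: [440.8, 151.9, 314.3]
ee_rot: [[-0.284, 0.959, 0.001], [0.959, 0.284, 0.001], [0.001, 0.001, -1.0]]
ft_force: [1.0, 0.6, -0.4]
gripper_width: 85.7
gripper_force: 0.0
```

Run:
```python
from h import *
np.set_printoptions(precision=2,suppress=True)
c=cam("wrist"); print("campos",-c[1].T@c[2],"axis",c[1][2],bot.state()["joints"])
im,d=bot.capture("wrist"); cv2.imwrite("pics/w0.png",im)
for l,z in(("seat",124),("shaft_top",144),("stud_tip",176),("lapper",0)):
    for r in bot.place_of("wrist",l)[:2]: print(l,round(r["p"],2),np.round(r["location"],1),at_z("wrist",r["location"],z,c))
```

```text
campos [423.   216.68 383.67] axis [ 0.08 -0.26 -0.96] [-0.88 -0.08  0.43  1.9   0.03  1.31 -0.17]
seat 0.85 [488.6 244.8] [572.06 178.71 124.  ]
shaft_top 0.97 [496.9 252.6] [568.59 177.98 144.  ]
stud_tip 0.92 [526.7 268.6] [571.3  178.78 176.  ]
stud_tip 0.69 [514.8 441.2] [621.3   54.83 176.  ]
lapper 0.82 [437.4 214.1] [574.68 177.14   0.  ]
```

View pics/w0.png

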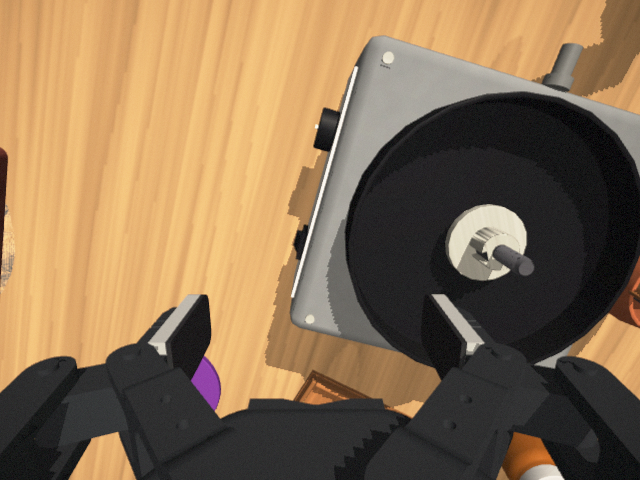

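Run:
```python
import cv2
im=cv2.imread("pics/w0.png")[195:295,430:560]; cv2.imwrite("pics/w0c.png",cv2.resize(im,None,fx=6,fy=6,interpolation=cv2.INTER_CUBIC))
```

```text
(no output)
```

View pics/w0c.png

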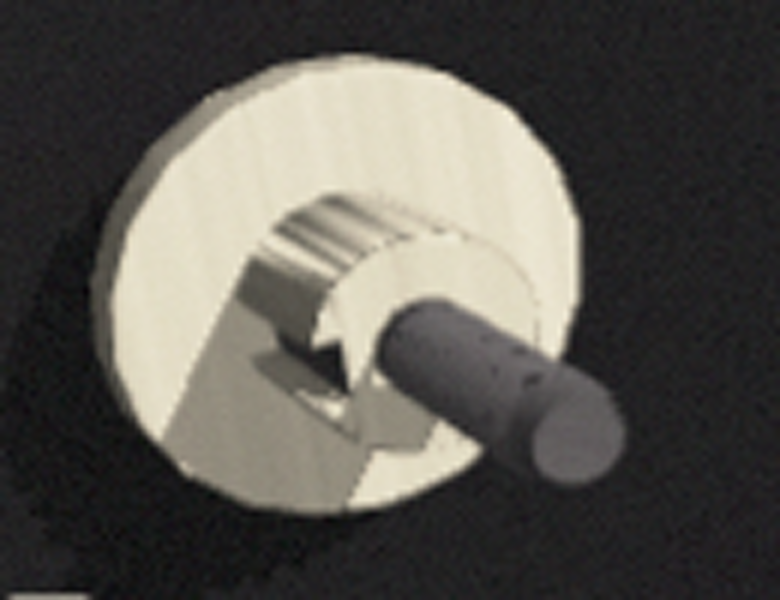

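move_arm([
  {"translation":[0.02,-0.045,0],"spin":-0.86,"gripper":1},
  {"translation":[0.02,-0.045,0],"spin":-0.86,"gripper":1},
  {"translation":[0.02,-0.045,0],"spin":-0.86,"gripper":1},
  {"translation":[0.02,-0.045,0],"spin":-0.86,"gripper":1},
  {"translation":[0.02,-0.045,0],"spin":0,"gripper":1},
  {"translation":[0.02,-0.04,0],"spin":0,"gripper":1},
  {"translation":[0.01,-0.03,-0.02],"spin":0,"gripper":1},
  {"translation":[0,0,-0.02],"spin":0,"gripper":1},
])

```text
time: 3.05
eef_pos: [571.4, -144.3, 273.4]
ee_rot: [[0.071, 0.997, 0.001], [0.997, -0.071, -0.003], [-0.003, 0.001, -1.0]]
ft_force: [0.2, 0.5, -0.0]
gripper_width: 85.0
gripper_force: 0.0
```

Run:
```python
from h import *
np.set_printoptions(precision=2,suppress=True)
# keyway from w0 : rebuild that pose's camera from current camera rigid offset
s=bot.state(); c=cam("wrist")
def T(R,p): M=np.eye(4); M[:3,:3]=R; M[:3,3]=p; return M
Tt=T(np.array(s["ee_rot"]),s["eef_pos"]); Tc=T(c[1].T,-c[1].T@c[2]); X=np.linalg.inv(Tt)@Tc; np.save("X.npy",X)
M=T(np.array([[-0.284,.959,.001],[.959,.284,.001],[.001,.001,-1]]),[440.8,151.9,314.3])@X
c0=(c[0],M[:3,:3].T,-M[:3,:3].T@M[:3,3])
for p in((482.5,252.5),(487.5,259.2),(490,267)):print("kw",at_z("",p,144,c0))
for p in ((571.5,178.5,144),(571.5,178.5,124)):
    q=c0[0]@(c0[1]@np.array(p)+c0[2]); print("proj",(q/q[2])[:2], "crop",((q/q[2])[:2]-[430,195])*6)
im,d=bot.capture("wrist"); cv2.imwrite("pics/w1.png",im); print(s["joints"])
for l,z in(("lap",6),("boss",38),("boss",48),("key",14),("key",48)):
    for r in bot.place_of("wrist",l)[:2]: print(l,z,round(r["p"],2),np.round(r["location"],1),at_z("wrist",r["location"],z,c))
q=c[0]@(c[1]@np.array((575,-156,48))+c[2]);u,v=(q/q[2])[:2].astype(int);print(u,v)
cr=im[max(v-70,0):v+70,max(u-90,0):u+90]; cv2.imwrite("pics/w1c.png",cv2.resize(cr,None,fx=4,fy=4,interpolation=cv2.INTER_CUBIC))
```

```text
kw [559.15 176.08 144.  ]
kw [564.61 172.46 144.  ]
kw [568.75 167.52 144.  ]
proj [500.07 253.95] crop [420.42 353.72]
proj [486.98 245.73] crop [341.87 304.36]
[-0.46  0.27  0.76  1.69 -0.2   1.25  0.27]
lap 6 0.97 [320.1 226.6] [ 576.5  -161.31    6.  ]
lap 6 0.97 [541.3 315.4] [ 801.74 -273.89    6.  ]
boss 38 0.79 [ 45.5 214. ] [ 338.18 -124.73   38.  ]
boss 38 0.72 [115.7 431.1] [ 346.71 -359.35   38.  ]
boss 48 0.79 [ 45.5 214. ] [ 346.05 -123.15   48.  ]
boss 48 0.72 [115.7 431.1] [ 354.31 -350.06   48.  ]
key 14 0.97 [323.1 216.2] [ 580.06 -149.39   14.  ]
key 14 0.83 [536.1 313.8] [ 790.92 -266.98   14.  ]
key 48 0.97 [323.1 216.2] [ 579.84 -141.86   48.  ]
key 48 0.83 [536.1 313.8] [ 768.88 -247.28   48.  ]
318 232
```

View pics/w1c.png

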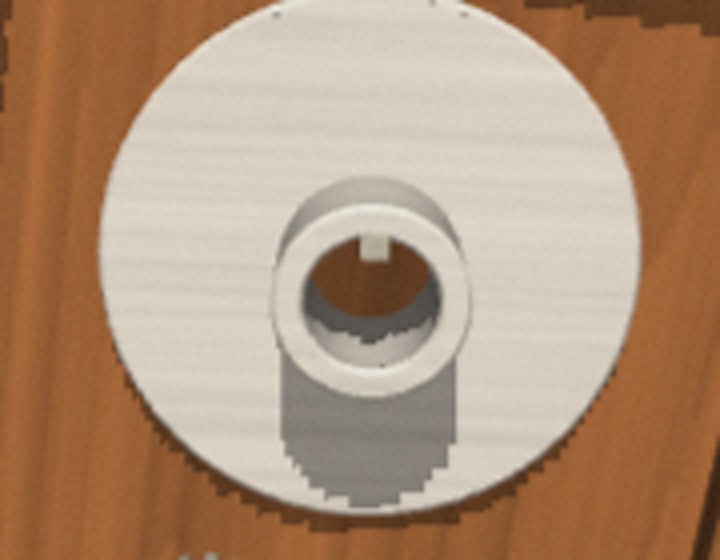

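Run:
```python
from h import *
np.set_printoptions(precision=2,suppress=True)
s=bot.state(); c=cam("wrist"); X=np.load("X.npy"); print(s["eef_pos"],s["time"])
o=np.array([228,162]); f=lambda p:o+np.array(p)/4
C=at_z("",f((372,301)),48,c); K=at_z("",f((375,248)),48,c); D=at_z("",f((370,253)),14,c)
print("boss",C,"disc",D,"key",K,np.degrees(np.arctan2(*(K-C)[1::-1])))
M=np.eye(4);M[:3,:3]=[[-0.284,.959,.001],[.959,.284,.001],[.001,.001,-1]];M[:3,3]=[440.8,151.9,314.3];M=M@X
R=M[:3,:3].T;t=-R@M[:3,3]
im=cv2.resize(cv2.imread("pics/w0.png")[195:295,430:560],None,fx=6,fy=6,interpolation=cv2.INTER_CUBIC)
def pr(P):
    q=(R@np.array(P).T+t[:,None]).T@c[0].T; return ((q[:,:2]/q[:,2:]+.5-[430,195])*6).astype(int)
S=np.array([571.,178,0])
a=np.radians(np.arange(0,361,3))
for r,z,col in((14,144,(0,0,255)),(30,124,(0,255,0)),(14,124,(255,0,0))):
    cv2.polylines(im,[pr(S+np.c_[r*np.cos(a),r*np.sin(a),0*a+z])],True,col,1)
for g in range(180,271,15):
    g_=np.radians(g); p=pr(S+np.array([[14*np.cos(g_),14*np.sin(g_),144],[20*np.cos(g_),20*np.sin(g_),144]]))
    cv2.line(im,tuple(map(int,p[0])),tuple(map(int,p[1])),(0,0,255),1); cv2.putText(im,str(g),tuple(map(int,p[1])),0,.4,(0,0,255),1)
cv2.imwrite("pics/ov.png",im[150:520,50:650])
```

```text
[ 571.04 -139.49  274.94] 3.35
boss [ 576.66 -155.09   48.  ] disc [ 576.86 -152.71   14.  ] key [ 578.03 -143.37   48.  ] 83.31464578860691
```

View pics/ov.png

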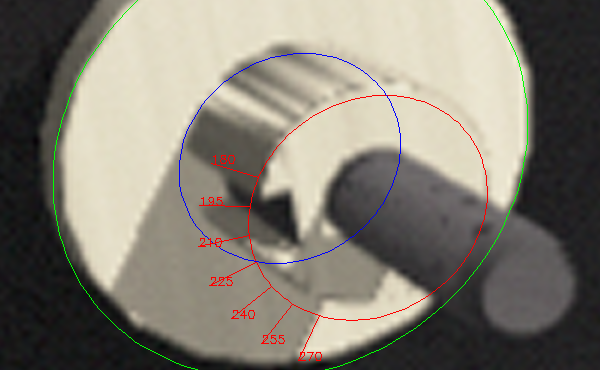

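move_arm([
  {"translation":[0.003,-0.008,0],"spin":-1.3,"gripper":1},
  {"translation":[0.003,-0.006,0],"spin":-1.3,"gripper":1},
  {"translation":[0,0,-0.01],"spin":-1.3,"gripper":1},
  {"translation":[0,0,-0.01],"spin":-1.3,"gripper":1},
  {"translation":[0,0,-0.01],"spin":-1.3,"gripper":1},
  {"translation":[0,0,-0.01],"spin":-1.3,"gripper":1},
  {"translation":[0,0,-0.005],"spin":-1.2,"gripper":1},
  {"translation":[0,0,0],"spin":0,"gripper":1},
  {"translation":[0,0,0],"spin":0,"gripper":1},
  {"translation":[0,0,0],"spin":0,"gripper":1},
])

```text
time: 4.35
eef_pos: [576.8, -154.8, 229.8]
ee_rot: [[0.846, 0.534, 0.001], [0.534, -0.846, 0.0], [0.001, 0.0, -1.0]]
ft_force: [0.7, -0.0, -0.1]
gripper_width: 85.6
gripper_force: 0.0
```

Run:
```python
from h import *
np.set_printoptions(precision=2,suppress=True)
s=bot.state(); c=cam("wrist"); im,d=bot.capture("wrist"); s2=bot.state(); print(s["time"],s["eef_pos"],s2["eef_pos"],s["joints"])
y=np.array(s["ee_rot"])[:,1];print("y",y)
np.savez("w2.npz",K=c[0],R=c[1],t=c[2])
for l,z in(("lap",6),("boss",38),("key",14),):
    for r in bot.place_of("wrist",l)[:2]: print(l,z,round(r["p"],2),np.round(r["location"],1),at_z("wrist",r["location"],z,c))
K,R,t=c
# full-frame cloud: top of boss & disc
P=cloud("wrist",d,np.ones(d.shape,bool),c); n=np.hypot(P[:,0]-577,P[:,1]+155)<80
for lo,hi in((11,17),(44,52)):
    Q=P[n&(P[:,2]>lo)&(P[:,2]<hi)]; print(lo,len(Q),np.median(Q,0),cv2.minEnclosingCircle(Q[:,:2].astype(np.float32)))
q=K@(R@np.array((577,-155,48.))+t);u,v=(q/q[2])[:2].astype(int);u0,v0=max(u-90,0),max(v-70,0);print(u0,v0)
cv2.imwrite("pics/w2c.png",cv2.resize(im[v0:v+70,u0:u+90],None,fx=4,fy=4,interpolation=cv2.INTER_CUBIC))
```

```text
4.35 [ 576.8  -154.77  229.79] [ 576.69 -154.94  229.68] [-0.54  0.38  0.92  1.73 -0.32  1.19 -0.55]
y [ 0.53 -0.85  0.  ]
lap 6 0.9 [320.4 227.5] [ 576.92 -161.78    6.  ]
lap 6 0.6 [605.7  61.1] [ 800.25 -274.08    6.  ]
boss 38 0.61 [321.6 238.3] [ 576.75 -162.46   38.  ]
key 14 0.74 [308.9 222.7] [ 576.93 -150.42   14.  ]
key 14 0.68 [596.   67.5] [ 788.86 -266.9    14.  ]
11 15679 [ 584.88 -154.75   13.28] ((578.486083984375, -150.53338623046875), 75.3416519165039)
44 1575 [ 577.68 -158.97   47.13] ((576.46435546875, -160.6641845703125), 22.179912567138672)
223 166
```

View pics/w2c.png

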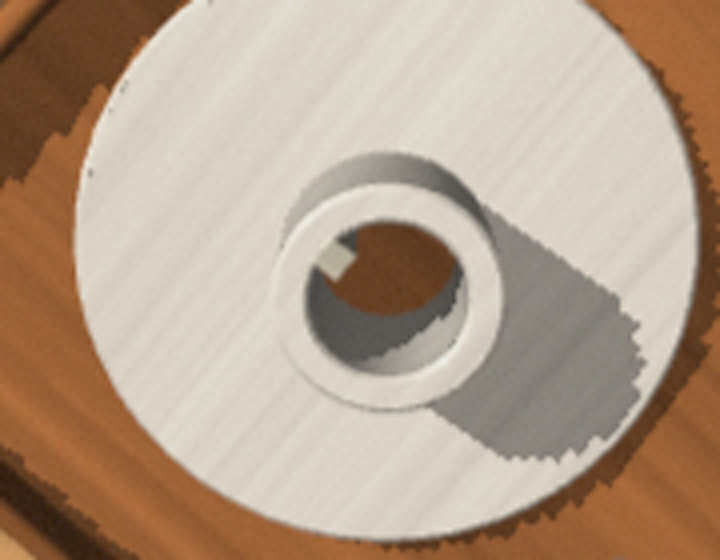

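Run:
```python
from h import *
z=np.load("w2.npz");c=(z["K"],z["R"],z["t"]);o=np.array([223,166]);f=lambda p:o+np.array(p)/4-.4
C=at_z("",f((388,297)),48,c);K=at_z("",f((335,257)),48,c);D=at_z("",f((386,228)),14,c)
print(C,D,K,np.degrees(np.arctan2(*(K-C)[1::-1])),np.linalg.norm(K-C),bot.state()["time"])
```

```text
[ 577.25719946 -160.18976305   48.        ] [ 581.48366509 -157.47496315   14.        ] [ 578.50563468 -147.94690199   48.        ] 84.17753159402719 12.30634947115586 4.55
```

move_arm([
  {"translation":[0,-0.006,-0.03],"spin":0,"gripper":1},
  {"translation":[0,0,-0.04],"spin":0,"gripper":1},
  {"translation":[0,0,-0.03],"spin":0,"gripper":1},
  {"translation":[0,0,-0.02],"spin":0,"gripper":1},
  {"translation":[0,0,-0.012],"spin":0,"gripper":1},
  {"translation":[0,0,-0.006],"spin":0,"gripper":1},
  {"translation":[0,0,0],"spin":0,"gripper":0.8},
  {"translation":[0,0,0],"spin":0,"gripper":0.5},
  {"translation":[0,0,0],"spin":0,"gripper":0.3},
  {"translation":[0,0,0],"spin":0,"gripper":0.3},
])

```text
time: 5.55
eef_pos: [577.0, -161.0, 92.4]
ee_rot: [[0.847, 0.531, 0.002], [0.531, -0.847, 0.001], [0.002, 0.0, -1.0]]
ft_force: [-2.7, 1.8, 8.3]
gripper_width: 42.6
gripper_force: 60.5
```

move_arm([
  {"translation":[0,0,0],"spin":0,"gripper":0.2},
  {"translation":[0,0,0],"spin":0,"gripper":0},
  {"translation":[0,0,0],"spin":0,"gripper":0},
  {"translation":[0,0,0],"spin":0,"gripper":0},
])

```text
time: 5.95
eef_pos: [577.0, -161.0, 92.3]
ee_rot: [[0.847, 0.531, 0.002], [0.531, -0.847, 0.001], [0.002, 0.0, -1.0]]
ft_force: [-2.0, 1.0, 7.0]
gripper_width: 42.9
gripper_force: 60.5
```

move_arm([
  {"translation":[0,0,0.01],"spin":0,"gripper":0},
  {"translation":[0,0,0.03],"spin":0,"gripper":0},
  {"translation":[0,0,0.04],"spin":0,"gripper":0},
  {"translation":[0,0.01,0.04],"spin":1,"gripper":0},
  {"translation":[0,0.02,0.04],"spin":1.3,"gripper":0},
  {"translation":[-0.0005,0.03,0.03],"spin":1.3,"gripper":0},
  {"translation":[-0.0005,0.03,0.01],"spin":1.3,"gripper":0},
  {"translation":[-0.0005,0.03,0.002],"spin":1.3,"gripper":0},
  {"translation":[-0.0005,0.03,0],"spin":1.3,"gripper":0},
  {"translation":[-0.0005,0.03,0],"spin":1.3,"gripper":0},
])

```text
time: 6.95
eef_pos: [573.5, 19.7, 293.9]
ee_rot: [[0.085, 0.996, 0.001], [0.996, -0.085, 0.0], [0.0, 0.001, -1.0]]
ft_force: [0.9, -0.2, -3.4]
gripper_width: 42.7
gripper_force: 61.9
```

move_arm([
  {"translation":[-0.0005,0.03,0],"spin":1.3,"gripper":0},
  {"translation":[-0.0005,0.03,0],"spin":1.3,"gripper":0},
  {"translation":[-0.0005,0.03,0],"spin":1.3,"gripper":0},
  {"translation":[-0.0005,0.03,0],"spin":1.3,"gripper":0},
  {"translation":[-0.0005,0.025,0],"spin":1.3,"gripper":0},
  {"translation":[-0.0005,0.015,0],"spin":1.3,"gripper":0},
  {"translation":[0,0,0],"spin":1.3,"gripper":0},
  {"translation":[0,0,0],"spin":0,"gripper":0},
  {"translation":[0,0,0],"spin":0,"gripper":0},
  {"translation":[0,0,0],"spin":0,"gripper":0},
])

```text
time: 7.95
eef_pos: [570.9, 178.1, 293.2]
ee_rot: [[-0.757, 0.653, 0.0], [0.653, 0.757, -0.0], [-0.0, 0.0, -1.0]]
ft_force: [-0.4, -0.5, -3.7]
gripper_width: 42.8
gripper_force: 61.9
```

Run:
```python
from h import *
np.set_printoptions(precision=2,suppress=True)
s=bot.state(); c=cam("wrist"); im,d=bot.capture("wrist"); print(s["time"],s["eef_pos"],s["joints"],s["ft_force"],s["ft_torque"])
zu=s["eef_pos"][2]-86.3
for l,z in(("lap",0),("boss",32),("key",8)):
    for r in bot.place_of("wrist",l)[:2]: print(l,round(r["p"],2),np.round(r["location"],1),at_z("",r["location"],zu+z,c))
P=cloud("wrist",d,np.ones(d.shape,bool),c); n=np.hypot(*(P[:,:2]-s["eef_pos"][:2]).T)<75
Q=P[n&(abs(P[:,2]-zu-8)<4)]; print(len(Q),np.median(Q,0))
A=np.c_[2*Q[:,:2],np.ones(len(Q))]; r=np.hypot(*(Q[:,:2]-s["eef_pos"][:2]).T);a=np.arctan2(Q[:,1]-s["eef_pos"][1],Q[:,0]-s["eef_pos"][0])
E_=[]
for k in np.arange(-np.pi,np.pi,.1):
    m=(a>=k)&(a<k+.1)
    if m.sum()>20 and r[m].max()>60: i=np.argmax(np.where(m,r,0)); E_.append(Q[i,:2])
E_=np.array(E_); x=np.linalg.lstsq(np.c_[2*E_,np.ones(len(E_))],(E_**2).sum(1),rcond=None)[0]; print("disc fit",x[:2],np.sqrt(x[2]+x[0]**2+x[1]**2),len(E_))
for n_ in("top","scene"):
    bot.capture(n_)
    for l,z in(("lap",zu),("boss",zu+32),("stud_tip",176),("lapper",0)):
        for r in bot.place_of(n_,l)[:4]:
            p=at_z(n_,r["location"],z)
            if np.hypot(*(p[:2]-[571,178]))<60: print(n_,l,round(r["p"],2),p)
cv2.imwrite("pics/w3.png",im)
```

```text
7.95 [570.95 178.09 293.18] [-0.81  0.25  0.52  1.63 -0.13  1.29  0.59] [-0.37 -0.45 -3.71] [ 0.01 -0.01  0.02]
lap 0.75 [316.3 291.1] [573.99 176.2  206.88]
boss 0.93 [318.5 323.2] [573.81 177.43 238.88]
key 0.94 [294.6 280. ] [560.85 174.73 214.88]
36030 [548.66 198.1  214.09]
disc fit [571.43 177.85] 63.35797123565714 52
top lap 0.79 [572.13 184.59 206.88]
top boss 0.98 [563.34 176.14 238.88]
top lapper 0.72 [573.75 191.72   0.  ]
scene lap 0.93 [578.14 177.7  206.88]
scene boss 0.91 [574.09 180.94 238.88]
scene stud_tip 0.81 [571.46 166.01 176.  ]
scene lapper 0.69 [563.  184.7   0. ]
```

View pics/w3.png

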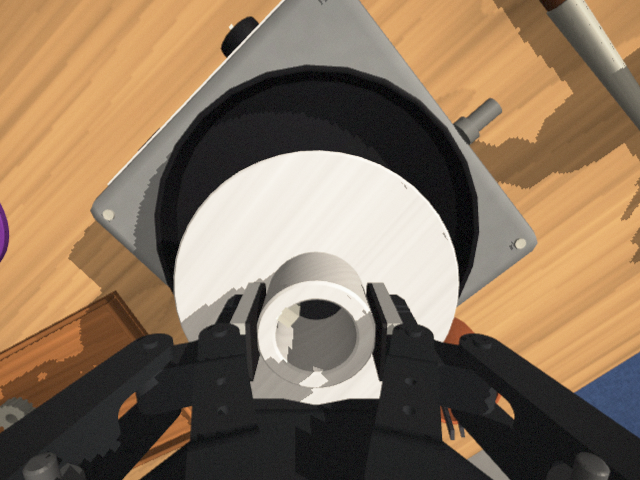

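Run:
```python
from h import *
from scipy.optimize import least_squares
np.set_printoptions(precision=2,suppress=True)
s=bot.state(); c=cam("wrist"); T=np.array(s["eef_pos"]);zu=T[2]-86.3
f=lambda p,z:at_z("",p,z,c)
C=f((317,335),zu+42);K=f((287,324),zu+42);print(T,"boss",C,C-T,"key",np.degrees(np.arctan2(*(K-C)[1::-1])),np.linalg.norm(K-C))
def fit(img,cc,pts0,z,r,w,name):
    g=cv2.GaussianBlur(img,(3,3),0).astype(float).mean(2); K_,R,t=cc
    def pr(P): q=(R@P.T+t[:,None]).T@K_.T; return q[:,:2]/q[:,2:]
    E=[]
    for a in np.radians(np.arange(0,360,3)):
        rr=np.arange(r-w,r+w,.3); P=np.c_[pts0[0]+rr*np.cos(a),pts0[1]+rr*np.sin(a),0*rr+z]; q=pr(P).astype(np.float32)
        if q.min()<2 or q[:,0].max()>637 or q[:,1].max()>477: continue
        v=cv2.remap(g.astype(np.float32),q[:,:1],q[:,1:],1).ravel(); dv=abs(np.gradient(v)); i=dv.argmax()
        if dv[i]>3: E.append(P[i,:2])
    E=np.array(E); h=least_squares(lambda x:np.hypot(*(E-x[:2]).T)-x[2],[*pts0,r],loss="soft_l1",f_scale=.4); 
    print(name,h.x,len(E),np.median(abs(h.fun)))
im3=cv2.imread("pics/w3.png"); im0=cv2.imread("pics/w0.png")
fit(im3,c,(571.5,178),zu+8,65,6,"lap disc w3"); 
fit(im3,c,(571.5,178),136,108,8,"pan w3")
M=np.eye(4);M[:3,:3]=[[-0.284,.959,.001],[.959,.284,.001],[.001,.001,-1]];M[:3,3]=[440.8,151.9,314.3];M=M@np.load("X.npy")
c0=(c[0],M[:3,:3].T,-M[:3,:3].T@M[:3,3])
fit(im0,c0,(571.5,178),136,108,8,"pan w0"); fit(im0,c0,(571.5,178),124,30,5,"flange w0")
im=cv2.imread("pics/top0.png"); fit(im,cam("top"),(571.5,178),136,108,8,"pan top"); fit(im,cam("top"),(571.5,178),124,30,6,"flange top")
print(cv2.fastAtan2(0,1),s["time"])
```

```text
[570.87 178.9  292.89] boss [572.65 178.36 248.59] [  1.78  -0.54 -44.3 ] key -152.96755188628705 11.576377535317912
lap disc w3 [571.28 178.96  62.63] 98 0.724165386058047
pan w3 [571.19 179.47 107.03] 99 0.4820362898153263
pan w0 [569.87 180.02 107.35] 87 0.8242186465405013
flange w0 [570.88 180.07  29.77] 120 0.26902017993394445
pan top [568.93 179.06 107.54] 79 0.4749903994871545
flange top [569.32 180.48  30.06] 120 0.4685803191111173
0.0 8.65
```

move_arm([
  {"translation":[0,0.0005,-0.01],"spin":0,"gripper":0},
  {"translation":[0,0,-0.015],"spin":0,"gripper":0},
  {"translation":[0,0,-0.015],"spin":0,"gripper":0},
  {"translation":[0,0,-0.01],"spin":0,"gripper":0},
  {"translation":[0,0,-0.006],"spin":0,"gripper":0},
  {"translation":[0,0,-0.003],"spin":0,"gripper":0},
  {"translation":[0,0,0],"spin":0,"gripper":0},
  {"translation":[0,0,0],"spin":0,"gripper":0},
])

```text
time: 9.45
eef_pos: [571.1, 179.4, 234.4]
ee_rot: [[-0.76, 0.65, 0.001], [0.65, 0.76, 0.0], [-0.0, 0.001, -1.0]]
ft_force: [0.1, -0.6, -3.2]
gripper_width: 42.8
gripper_force: 61.9
```

move_arm([
  {"translation":[0,0,-0.001],"spin":0,"gripper":0},
  {"translation":[0,0,-0.001],"spin":0,"gripper":0},
  {"translation":[0,0,-0.001],"spin":0,"gripper":0},
  {"translation":[0,0,0],"spin":0,"gripper":0},
])

```text
time: 9.85
eef_pos: [570.8, 179.4, 230.8]
ee_rot: [[-0.76, 0.65, -0.0], [0.65, 0.76, -0.0], [0.0, -0.0, -1.0]]
ft_force: [-0.1, -0.2, -3.7]
gripper_width: 43.0
gripper_force: 61.9
```

move_arm([
  {"translation":[0,0,-0.001],"spin":0,"gripper":0},
  {"translation":[0,0,-0.0005],"spin":0,"gripper":0},
  {"translation":[0,0,0],"spin":0,"gripper":0},
])

```text
time: 10.15
eef_pos: [570.7, 179.6, 229.4]
ee_rot: [[-0.76, 0.65, -0.0], [0.65, 0.76, 0.0], [0.0, -0.0, -1.0]]
ft_force: [-0.7, 1.4, -1.2]
gripper_width: 43.3
gripper_force: 62.1
```

move_arm([
  {"translation":[0,0,-0.0005],"spin":0,"gripper":0},
  {"translation":[0,0,-0.0005],"spin":0,"gripper":0},
  {"translation":[0,0,0],"spin":0,"gripper":0},
])

```text
time: 10.45
eef_pos: [570.9, 179.5, 228.8]
ee_rot: [[-0.76, 0.65, 0.0], [0.65, 0.76, 0.0], [0.0, 0.0, -1.0]]
ft_force: [-2.9, -1.2, 4.2]
gripper_width: 42.6
gripper_force: 62.7
```

Run:
```python
from h import *
s=bot.state(); print(s["eef_pos"],s["ft_force"],s["ft_torque"],s["time"])
```

```text
[570.89217591 179.47594883 228.84818769] [-2.91469663 -1.16549911  4.21620759] [0.05087286 0.85954887 0.06012921] 10.45
```

move_arm([
  {"translation":[-0.0005,-0.0001,0],"spin":0,"gripper":0},
  {"translation":[-0.0005,-0.0001,0],"spin":0,"gripper":0},
  {"translation":[0,0,0],"spin":0,"gripper":0},
])

```text
time: 10.75
eef_pos: [570.4, 179.4, 228.8]
ee_rot: [[-0.76, 0.65, 0.002], [0.65, 0.76, 0.001], [-0.001, 0.002, -1.0]]
ft_force: [1.5, 1.7, 2.3]
gripper_width: 42.8
gripper_force: 62.6
```

Run:
```python
from h import *
s=bot.state(); print(s["eef_pos"],s["ft_force"],s["ft_torque"],s["time"])
```

```text
[570.43750774 179.4116804  228.84147791] [1.50849143 1.72504392 2.3048197 ] [ 0.41174848 -0.2047798  -0.00712624] 10.75
```

move_arm([
  {"translation":[-0.0005,0,0],"spin":0,"gripper":0},
  {"translation":[-0.0005,0,0],"spin":0,"gripper":0},
  {"translation":[0,0,-0.0003],"spin":0,"gripper":0},
])

```text
time: 11.05
eef_pos: [568.4, 179.2, 227.4]
ee_rot: [[-0.76, 0.65, -0.001], [0.65, 0.76, -0.001], [0.001, -0.001, -1.0]]
ft_force: [1.0, 1.6, -2.0]
gripper_width: 43.0
gripper_force: 62.0
```

Run:
```python
from h import *
s=bot.state(); print(s["eef_pos"],s["ft_force"],s["ft_torque"],s["time"])
```

```text
[568.36394496 179.19447106 227.42854564] [ 0.97180611  1.604199   -1.99355143] [ 0.41100747 -0.03753878  0.0449814 ] 11.05
```

move_arm([
  {"translation":[0,0,-0.0007],"spin":0,"gripper":0},
  {"translation":[0,0,-0.0007],"spin":0,"gripper":0},
  {"translation":[0,0,0],"spin":0,"gripper":0},
])

```text
time: 11.35
eef_pos: [568.5, 179.3, 226.3]
ee_rot: [[-0.76, 0.65, -0.001], [0.65, 0.76, -0.0], [0.001, -0.001, -1.0]]
ft_force: [0.1, 1.8, -3.7]
gripper_width: 43.0
gripper_force: 62.0
```

Run:
```python
from h import *
s=bot.state(); print(s["eef_pos"],s["ft_force"],s["ft_torque"],s["time"])
```

```text
[568.54234295 179.26467889 226.2604785 ] [ 0.11308338  1.7654342  -3.66571257] [ 0.41893249  0.04328088 -0.00932933] 11.35
```

move_arm([
  {"translation":[0,0.0003,-0.001],"spin":0,"gripper":0},
  {"translation":[0,0,-0.001],"spin":0,"gripper":0},
  {"translation":[0,0,-0.001],"spin":0,"gripper":0},
  {"translation":[0,0,-0.0005],"spin":0,"gripper":0},
  {"translation":[0,0,0],"spin":0,"gripper":0},
])

```text
time: 11.85
eef_pos: [568.8, 179.6, 223.1]
ee_rot: [[-0.76, 0.65, -0.0], [0.65, 0.76, 0.0], [0.0, -0.0, -1.0]]
ft_force: [-0.2, 1.6, -2.8]
gripper_width: 42.7
gripper_force: 62.0
```

move_arm([
  {"translation":[0,0,-0.0005],"spin":0,"gripper":0},
  {"translation":[0,0,-0.0005],"spin":0,"gripper":0},
  {"translation":[0,0,0],"spin":0,"gripper":0},
])

```text
time: 12.15
eef_pos: [568.9, 179.6, 222.3]
ee_rot: [[-0.76, 0.65, 0.0], [0.65, 0.76, 0.0], [0.0, 0.0, -1.0]]
ft_force: [-0.8, 2.9, -1.1]
gripper_width: 42.9
gripper_force: 62.1
```

move_arm([
  {"translation":[0,0.0003,-0.0005],"spin":0,"gripper":0},
  {"translation":[0,0,0],"spin":0,"gripper":0},
])

```text
time: 12.35
eef_pos: [569.0, 179.7, 222.1]
ee_rot: [[-0.76, 0.65, 0.0], [0.65, 0.76, 0.0], [-0.0, 0.0, -1.0]]
ft_force: [-2.1, 1.2, 1.9]
gripper_width: 42.8
gripper_force: 62.5
```

move_arm([
  {"translation":[0,0,0],"spin":0.4,"gripper":0},
  {"translation":[0,0,0],"spin":0.4,"gripper":0},
  {"translation":[0,0,0],"spin":0.4,"gripper":0},
  {"translation":[0,0,0],"spin":0,"gripper":0},
])

```text
time: 12.75
eef_pos: [569.0, 179.9, 221.9]
ee_rot: [[-0.836, 0.549, 0.0], [0.549, 0.836, 0.0], [-0.0, 0.0, -1.0]]
ft_force: [-1.2, 1.9, 1.0]
gripper_width: 42.8
gripper_force: 62.3
```

move_arm([
  {"translation":[0,0,0],"spin":0.4,"gripper":0},
  {"translation":[0,0,0],"spin":0.4,"gripper":0},
  {"translation":[0,0,0],"spin":0,"gripper":0},
])

```text
time: 13.05
eef_pos: [568.9, 179.6, 221.5]
ee_rot: [[-0.878, 0.478, -0.0], [0.478, 0.878, -0.0], [-0.0, -0.0, -1.0]]
ft_force: [-0.2, 2.3, -0.7]
gripper_width: 43.2
gripper_force: 62.1
```

move_arm([
  {"translation":[0,0,-0.0003],"spin":0.3,"gripper":0},
  {"translation":[0,0,0],"spin":0.3,"gripper":0},
  {"translation":[0,0,0],"spin":0,"gripper":0},
])

```text
time: 13.35
eef_pos: [568.8, 179.6, 221.1]
ee_rot: [[-0.906, 0.423, -0.0], [0.423, 0.906, -0.0], [0.0, -0.001, -1.0]]
ft_force: [0.4, 1.5, -3.2]
gripper_width: 42.4
gripper_force: 62.0
```

move_arm([
  {"translation":[0,0,0],"spin":0.3,"gripper":0},
  {"translation":[0,0,0],"spin":0.3,"gripper":0},
  {"translation":[0,0,0],"spin":0,"gripper":0},
])

```text
time: 13.65
eef_pos: [568.7, 179.6, 221.1]
ee_rot: [[-0.931, 0.365, -0.0], [0.365, 0.931, -0.0], [0.0, -0.001, -1.0]]
ft_force: [0.2, 0.8, -3.1]
gripper_width: 43.3
gripper_force: 61.9
```

move_arm([
  {"translation":[0,0,-0.0005],"spin":0,"gripper":0},
  {"translation":[0,0,-0.0005],"spin":0,"gripper":0},
  {"translation":[0,0,0],"spin":0,"gripper":0},
])

```text
time: 13.95
eef_pos: [568.8, 179.6, 220.3]
ee_rot: [[-0.931, 0.365, -0.0], [0.365, 0.931, -0.0], [0.0, -0.0, -1.0]]
ft_force: [-0.9, 0.1, -3.6]
gripper_width: 42.7
gripper_force: 62.0
```

move_arm([
  {"translation":[0,0,-0.001],"spin":0,"gripper":0},
  {"translation":[0,0,-0.001],"spin":0,"gripper":0},
  {"translation":[0,0,-0.001],"spin":0,"gripper":0},
  {"translation":[0,0,0],"spin":0,"gripper":0},
])

```text
time: 14.35
eef_pos: [568.8, 179.7, 217.2]
ee_rot: [[-0.931, 0.364, -0.0], [0.364, 0.931, -0.0], [0.0, -0.0, -1.0]]
ft_force: [-0.0, 0.1, -3.9]
gripper_width: 43.0
gripper_force: 61.9
```

Run:
```python
from h import *
s=bot.state(); print(s["eef_pos"],s["ft_force"],s["ft_torque"],s["time"])
```

```text
[568.81899515 179.71019506 217.16379181] [-0.01760382  0.0896341  -3.85739884] [0.05321334 0.06830219 0.05932779] 14.35
```

Key is in; going on down.

move_arm([
  {"translation":[0,0,-0.001],"spin":0,"gripper":0},
  {"translation":[0,0,-0.001],"spin":0,"gripper":0},
  {"translation":[0,0,-0.001],"spin":0,"gripper":0},
  {"translation":[0,0,-0.001],"spin":0,"gripper":0},
  {"translation":[0,0,-0.001],"spin":0,"gripper":0},
  {"translation":[0,0,0],"spin":0,"gripper":0},
])

```text
time: 14.95
eef_pos: [568.8, 179.8, 212.2]
ee_rot: [[-0.931, 0.364, -0.0], [0.364, 0.931, -0.0], [0.0, -0.0, -1.0]]
ft_force: [-0.6, 1.0, -2.8]
gripper_width: 42.7
gripper_force: 61.9
```

move_arm([
  {"translation":[0,0,-0.0007],"spin":0,"gripper":0},
  {"translation":[0,0,-0.0007],"spin":0,"gripper":0},
  {"translation":[0,0,0],"spin":0,"gripper":0},
])

```text
time: 15.25
eef_pos: [568.9, 179.8, 210.9]
ee_rot: [[-0.931, 0.364, -0.0], [0.364, 0.931, -0.0], [-0.0, -0.0, -1.0]]
ft_force: [-0.6, 0.1, -2.7]
gripper_width: 42.9
gripper_force: 61.9
```

move_arm([
  {"translation":[0,0,-0.0005],"spin":0,"gripper":0},
  {"translation":[0,0,-0.0005],"spin":0,"gripper":0},
  {"translation":[0,0,0],"spin":0,"gripper":0},
])

```text
time: 15.55
eef_pos: [568.9, 179.8, 210.3]
ee_rot: [[-0.931, 0.364, 0.0], [0.364, 0.931, 0.0], [0.0, 0.0, -1.0]]
ft_force: [-2.0, 0.0, 2.0]
gripper_width: 43.1
gripper_force: 62.4
```

move_arm([
  {"translation":[0,0,-0.0004],"spin":0,"gripper":0},
  {"translation":[0,0,0],"spin":0,"gripper":0},
])

```text
time: 15.75
eef_pos: [568.9, 179.8, 210.3]
ee_rot: [[-0.931, 0.364, 0.0], [0.364, 0.931, 0.0], [-0.0, 0.0, -1.0]]
ft_force: [-4.2, -0.4, 7.2]
gripper_width: 43.0
gripper_force: 62.9
```

move_arm([
  {"translation":[0,0,0],"spin":0,"gripper":0.6},
  {"translation":[0,0,0],"spin":0,"gripper":0.8},
  {"translation":[0,0,0],"spin":0,"gripper":0.9},
  {"translation":[0,0,0],"spin":0,"gripper":0.9},
  {"translation":[0,0,0],"spin":0,"gripper":0.9},
])

```text
time: 16.25
eef_pos: [568.9, 179.8, 209.6]
ee_rot: [[-0.931, 0.364, 0.0], [0.364, 0.931, -0.0], [-0.0, -0.0, -1.0]]
ft_force: [0.1, -0.6, 1.3]
gripper_width: 76.8
gripper_force: 0.0
```

move_arm([
  {"translation":[0,0,0.005],"spin":0,"gripper":0.9},
  {"translation":[0,0,0.01],"spin":0,"gripper":0.9},
  {"translation":[0,0,0.02],"spin":0,"gripper":0.9},
  {"translation":[0,0,0.03],"spin":0,"gripper":0.9},
  {"translation":[0,0,0.03],"spin":0,"gripper":0.9},
  {"translation":[0,0,0.02],"spin":0,"gripper":0.9},
  {"translation":[0,0,0],"spin":0,"gripper":0.9},
  {"translation":[0,0,0],"spin":0,"gripper":0.9},
  {"translation":[0,0,0],"spin":0,"gripper":0.9},
])

```text
time: 17.15
eef_pos: [568.5, 179.7, 323.9]
ee_rot: [[-0.931, 0.364, -0.001], [0.364, 0.931, -0.0], [0.001, -0.001, -1.0]]
ft_force: [-0.8, -0.0, -0.5]
gripper_width: 77.0
gripper_force: 0.0
```

Run:
```python
from h import *
s=bot.state(); c=cam("wrist"); im,d=bot.capture("wrist"); cv2.imwrite("pics/w4.png",im); print(s["eef_pos"],s["ft_force"],s["time"])
P=cloud("wrist",d,np.ones(d.shape,bool),c); r=np.hypot(P[:,0]-570,P[:,1]-179.5)
for a,b,z in((35,60,132),(16,21,166)):
    Q=P[(r>a)&(r<b)&(abs(P[:,2]-z)<15)]; A=np.c_[Q[:,:2]-[570,179.5],np.ones(len(Q))]; print(len(Q),np.median(Q[:,2]),np.linalg.lstsq(A,Q[:,2],rcond=None)[0])
```

```text
[568.52102076 179.74108358 323.92413092] [-0.80115926 -0.03159102 -0.49060591] 17.15
12420 131.27432520714632 [ 3.09000433e-04 -7.25385494e-04  1.31278336e+02]
1578 164.95271964273462 [5.88448815e-03 4.74723048e-03 1.63291293e+02]
```

View pics/w4.png

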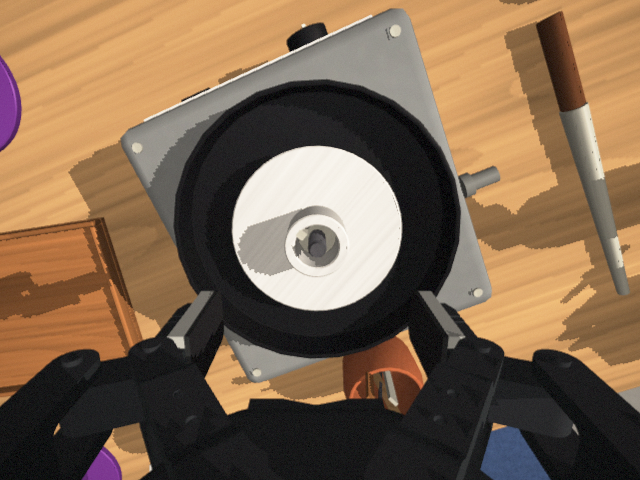

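The picture shows the lap centred in the pan at about (317, 228), with the stud standing in its bore at (317, 243). Its disc top measures z ≈ 131.3 (132 expected when home) and flat, and the gripper is clear of it.

```bash
python3 -c "
from bench import bot
print(bot.close_job())"
```

```text
the job is handed in; nothing more can be done
None
```

The lap is on the spindle with its key in the keyway, lying flat and fully home on the flange; I let go and handed the job in after about 17 s of robot time, with no result reported back.

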